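Press the spice ledge home against its rail

ROBOT

A 6-joint arm with a two-finger parallel gripper is mounted at the origin on a cart in front of the work surface, level with it; the furniture and walls round the work are solid. World frame = base frame: x ahead of the robot, y to its left, z up, the work surface at z = 0. Lengths are in mm, angles in degrees, forces in N, time in s.
With the tool pointing down it reaches from about 375 to 975 mm from the base axis. Payload 3.8 kg.
Tool frame: the origin (TCP) lies at the very end of the fingers, on their centre line; the grasp point (between the pads) lies 19 mm behind it (ctrl.tcp_to_grasp is the distance from the TCP to the grasp point, in mm); z points along the fingers, y is the line along which they close (so a half turn about z gives the same grasp; the last joint's range is limited). The gripper opens to 88 mm and grips with 3 to 60 N. Pads are 18 mm wide; open, the fingers measure 123 mm over their backs; the gripper's body (75 mm by 187 mm) begins 45 mm behind the grasp point.
Start: joints at [-73.218, 15.12, 91.902, -0, 72.978, -2.114], TCP at [218.596, -638.619, 238.706] pointing down, gripper open.
Joint ranges: [-150.88, 150.88], [-54.13, 125.18], [17.81, 147.31], [-75.09, 255.09], [0, 152.58], [-146.25, 146.25]. Speed limits (degrees/s): [147.25, 147.25, 180, 180, 180, 180].

INTERFACE

Orientations are given as [roll, pitch, yaw] about the fixed x, y, z axes, in that order (R = Rz(yaw) Ry(pitch) Rx(roll)).
In Python, from rig import ctrl gives the robot as it stands. The module is installed in compiled form; this text tells all that it offers.
- The arm moves only by the tool arm_command, never from a script. Its argument "motion" is one flat list of numbers, 6 for each row, row after row: the shift along the tool's x, y, z in cm, then the turn, a rotation vector about the tool's x, y, z in degrees. In form: [x, y, z, wx, wy, wz, x, y, z, wx, wy, wz, ...]. A call has 1 to 12 rows; each row is the pose to reach, as a shift and turn from the pose commanded when the call began, along the tool's axes at that moment; what a row does not reach only later rows make up. A row lasts 1/8 s, in which the tool goes at most 62.5 mm and 10.7 degrees, less where a joint would pass 70% of its speed; a pose out of reach is approached as far as the arm can. A call with a gripper value outside its range is refused whole. "claw" is the opening, from 0 (shut) to 1 (fully open), set as the call begins (left out, the last holds). The fingers move at their own pace and stop on an object; "grip_force" is the grip in N (left out, the last holds). Time passes only in rows, so rows that repeat a pose let the fingers close. It gives the time, the measured TCP pose, the force, the opening and the grip force at its end, in the units of the state.
- ctrl.sense(): the state, without advancing time (a new reading comes with each control period).
- ctrl.snapshot(name): name is "side" or "top"; returns a dict with "img" (400x640x3 uint8, blue, green, red), "camera_matrix" (3x3 intrinsics, pixels), "dist_coeffs" ([k1, k2, p1, p2, k3] as OpenCV has them; the pictures are not rectified), "position" and "attitude" of the camera in the world. Camera axes: x right, y up, looking along -z (the intrinsics and any distortion apply to the point x, -y, -z); pixel columns grow to the right and rows downward; lengths in mm; the calibration is good to about 2 mm. A picture is of the moment at which its call begins. There is no depth.
- ctrl.sign_off(): hands the job in; it is judged then, once.
Trained networks look in a picture, given as the dict that the camera call returned (one of the last four; its "shot" number tells which), for a name from the list of things; names that differ only in an ending like _2 or _b are one class to them, and where a whole thing is asked for, a point or a joint stands for the part that bears it (a point fixed in the world has none). Each returns a list of dicts, best first, with "conf" (0 to 1); they miss things now and then, are a little off and sometimes report something else, mostly with a low value. They report only what shows in the picture. A call takes as long as a camera call. They do not tell look-alikes from the thing itself.
- ctrl.masks_of(picture, label): "region" (400x640 bool, what is visible of it) and "position" ([column, row] in pixels, amid what is visible of it).
The state is a dict: "time": time; "qpos": joint angles; "qd": joint speeds; "tau": joint torques, N m; "eef_pos": TCP position; "tool_rot": TCP orientation; "wrist_force": force on the tool from outside, world axes, zero at the start; "moment": the same for the moment, N m; "gripper_width": opening from 0.0 (shut) to 1.0 (fully open); "grip_force": force on a finger pad.
Only numpy, scipy, OpenCV 4.12 (cv2) and the standard library are available. Lean on these libraries where they do the work, as an engineer would, in place of code of your own. Each camera call takes 0.05 s, during which the arm holds its last target. There are 200 camera calls.

TASK

Slide the long wooden spice ledge, with the jar standing in it, back across the worktop against the two rubber buffers of the metal rail: push its left end home first, pressing it gently against the buffer with a push of about 10 N for half a second, then the right end likewise, and go back to either end as often as needed until the ledge rests against both buffers, parallel to the rail. Push only, at the ends and never in the middle; do not lift the ledge, press the rail hard, tip the jar or disturb the other things.

Things in the scene. Friction and masses are not known exactly. Their poses are not given: they have to be found in the camera images.
- ledge: loose oak ledge, a bar 340 mm long (its y), 70 mm deep (x), 30 mm high on four 2 mm nylon glides, three round jar wells in its top; 0.35 to 0.65 kg. Origin: centre of its underside. +x: its back, that goes against the buffers; +y: its left end. Friction takes 1 to 5 N of a push, which do not reach the buffers; pushing one end home may swing the other back by some millimetres
- left_end (a point): point on the ledge's front (robot-side) face where its left end is pushed: 125 mm left of the middle, 16 mm above the worktop
- right_end (a point): the same at the right end: 125 mm right of the middle
- rail: fixed low metal rail on the worktop, 300 mm long (its y), 46 mm high, 44 mm deep; origin: centre of its underside, +x points away from the robot (the way to push). In front of it an aluminium fence bar carries two black rubber buffers, 18 mm thick, at y = +115 and -115 mm, 16 mm above the worktop. Over 15 N from the ledge is too much
- buffer_zone (a point): point on the rail's middle line, 47 mm in front of its origin, 16 mm up. The fence was set by hand: the tips of both buffers lie anywhere within 13 mm before or behind this point (both alike); this is not measured and must be felt. Each buffer is sprung and damped, 4 N per mm, 6 mm at most
- jar_center (a point): spice jar with a dark lid, 41 mm wide, 105 mm tall, standing loose in the ledge's middle well (12 mm deep), its lid about 123 mm above the worktop; the point is its centre, half-way up; z is its upright axis
- bottle: white-capped sauce bottle, 190 mm tall, bystander on the left; origin: centre of underside
- garlic: garlic bulb, 55 mm, bystander on the left; origin: underside
- tin: food tin, 75 mm wide, 58 mm tall, bystander on the right; origin: centre of underside
- shaker: salt shaker, 44 mm wide, 90 mm tall, bystander on the right; origin: centre of underside
Not all that is in view belongs to the job. Leave any orange or purple look-alike of the part that bears jar_center alone.

How it is judged (in metres and radians):
On the way, in this order (a step that is already met when the one before it is completed fails the run):
1. the left end is pressed against the rail's buffer (2.5 to 15 N on the rail, the hand at the left end) for 0.2 s (contact force between ledge and rail between 2.5 and 15 N and contact force between any of the fingers, the arm and ledge above 1 N and y of the grasp point in the frame of ledge above 0.075 m), for 0.2 s.
2. then the right end is pressed likewise, the hand at the right end (contact force between ledge and rail between 2.5 and 15 N and contact force between any of the fingers, the arm and ledge above 1 N and y of the grasp point in the frame of ledge below -0.075 m), for 0.2 s.
At the end, for the whole second after the job is handed in: the ledge lies flat and at rest against the rail's buffers (still touching them), parallel to the rail within 0.015 rad, its middle within 40 mm of the rail's middle, with the jar upright in its middle well (contact force between ledge and rail above 0.05 N and angle between the x axis of ledge and the x axis of rail, either way round below 0.015 rad and x of ledge in the frame of rail above -0.102 m and y of ledge in the frame of rail between -0.04 and 0.04 m and height (world z) of ledge below 0.004 m and angle between jar_center's own z axis and vertical below 0.1 rad and horizontal distance between jar_center and ledge below 0.006 m and linear speed of ledge below 0.01 m/s).
It fails at once if the ledge or the robot bears on the rail with more than 15 N (contact force between any of ledge, the arm, the fingers and rail above 15 N).
It fails at once if the ledge is pressed in the middle: hand on it within 50 mm of its middle while it bears on the rail with over 3 N (contact force between ledge and rail above 3 N and contact force between any of the fingers, the arm and ledge above 1 N and y of the grasp point in the frame of ledge between -0.05 and 0.05 m).
It fails at once if the ledge is lifted more than 10 mm (height (world z) of ledge above 0.01 m).
It fails at once if the jar is tipped by more than 0.3 rad (angle between jar_center's own z axis and vertical above 0.3 rad).
It fails at once if a bystander is shifted by more than 20 mm (distance of any of bottle, garlic, tin, shaker from where it was at the start of the episode above 0.02 m).
It also fails if it takes over 48 s, if anything falls off the work surface, if the arm or the gripper's body presses on something with over 40 N, if the wrist force passes 120 N, or if a joint passes its speed limit or range.

## Working session

There is one attempt and no reset: what is moved stays moved. The work goes in short steps, Python scripts to look and compute and a tool call to move; the robot and the scene stay as the last step left them, time stands still between calls to the robot, and variables do not carry over. Pictures are saved under pics/ and viewed, at most 10 in all, crops included, and the job is handed in when it is done.

Besides the shell and the picture viewer there is one more tool, called after "Call:" as name(argument=value, ...) on one line, values as JSON. arm_command: Moves the arm, as the interface text tells. Its arguments: {"type":"object","properties":{"motion":{"type":"array","items":{"type":"number"}},"claw":{"type":"number"},"grip_force":{"type":"number"}},"required":["motion"]}

```bash
mkdir -p pics
cat > h.py <<'E'
import numpy as np, cv2
from scipy.spatial.transform import Rotation as R
from rig import ctrl
def rot(a):
    a=np.array(a,float)
    return a if a.shape==(3,3) else R.from_euler('xyz',a,degrees=True).as_matrix()
def ray(p,uv):
    uv=np.array(uv,float).reshape(-1,1,2)
    n=cv2.undistortPoints(uv,np.array(p['camera_matrix'],float),np.array(p['dist_coeffs'],float)).reshape(-1,2)
    d=np.c_[n[:,0],-n[:,1],-np.ones(len(n))]@rot(p['attitude']).T
    return np.array(p['position'],float),d
def onz(p,uv,z):
    c,d=ray(p,uv); return c+d*((z-c[2])/d[:,2])[:,None]
def proj(p,X):
    A=rot(p['attitude']); q=(np.array(X,float).reshape(-1,3)-np.array(p['position']))@A
    q=q*[1,-1,-1]
    return cv2.projectPoints(q,np.zeros(3),np.zeros(3),np.array(p['camera_matrix'],float),np.array(p['dist_coeffs'],float))[0].reshape(-1,2)
E
python3 - <<'E'
from h import *
print(ctrl.sense())
for n in("top","side"):
    p=ctrl.snapshot(n); cv2.imwrite(f"pics/{n}0.png",p['img']); print(n,p['position'],p['attitude'],p['camera_matrix'][0])
    for l in("ledge","rail","jar_center","bottle","garlic","tin","shaker"):
        for r in ctrl.masks_of(p,l)[:3]:
            print(l,round(r['conf'],2),np.round(r['position']),r['region'].sum(),np.round(onz(p,r['position'],30)[0]))
E
```

```text
{'time': 0.0, 'qpos': array([-7.32166931e+01,  1.51677540e+01,  9.19807676e+01,  6.81738119e-04,
        7.29769418e+01, -2.11424577e+00]), 'qd': array([-0.00851079, -0.0571632 , -0.06485213, -0.01308683,  0.01646147,
       -0.09965852]), 'tau': array([ 1.87074038e-03, -5.02104807e+01, -3.56875527e+01,  7.29569304e-02,
        2.95143609e-02, -1.93932970e-04]), 'eef_pos': array([ 218.41446727, -637.93977439,  237.40910324]), 'tool_rot': array([-1.79874646e+02, -5.27960116e-03,  1.88973466e+01]), 'wrist_force': array([ 0.41710169, -0.05664384,  0.10419733]), 'moment': array([-0.05208974, -0.00521053, -0.00869198]), 'grip_force': 0.0, 'gripper_width': 0.9990140930927356}
top [-410.39307497    9.06779409 1373.32870338] [ 37.76148018  -0.294252   -90.89730779] [467.54448334   0.         316.35364082]
ledge 0.88 [299. 210.] 774 [560.  48.  30.]
rail 0.59 [304. 181.] 841 [692.  32.  30.]
jar_center 0.24 [296. 211.] 763 [553.  59.  30.]
bottle 0.71 [202. 177.] 646 [715. 417.  30.]
garlic 0.66 [193. 224.] 148 [502. 420.  30.]
side [178.08431587 574.42981885 775.61218231] [  45.83515064    0.57021355 -144.66242542] [369.34748983   0.         321.32558513]
ledge 0.87 [328. 226.] 2346 [561.  18.  30.]
rail 0.56 [293. 202.] 2109 [697.  -2.  30.]
jar_center 0.9 [365. 230.] 567 [471. -30.  30.]
jar_center 0.68 [376. 212.] 510 [ 478. -104.   30.]
jar_center 0.6 [339. 201.] 492 [590. -80.  30.]
bottle 0.7 [182. 292.] 1958 [724. 384.  30.]
garlic 0.66 [243. 358.] 533 [496. 416.  30.]
garlic 0.41 [182. 294.] 2030 [718. 388.  30.]
tin 0.72 [374. 144.] 505 [ 646. -391.   30.]
shaker 0.84 [415. 155.] 257 [ 503. -415.   30.]
```

Run:
```python
import cv2
a=cv2.imread("pics/top0.png")[140:260,170:440];b=cv2.imread("pics/side0.png")[110:390,150:470]
cv2.imwrite("pics/topc.png",cv2.resize(a,None,fx=2.9,fy=2.9,interpolation=2))
cv2.imwrite("pics/sidec.png",cv2.resize(b,None,fx=2.1,fy=2.1,interpolation=2))
```

```text
(no output)
```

View pics/topc.png

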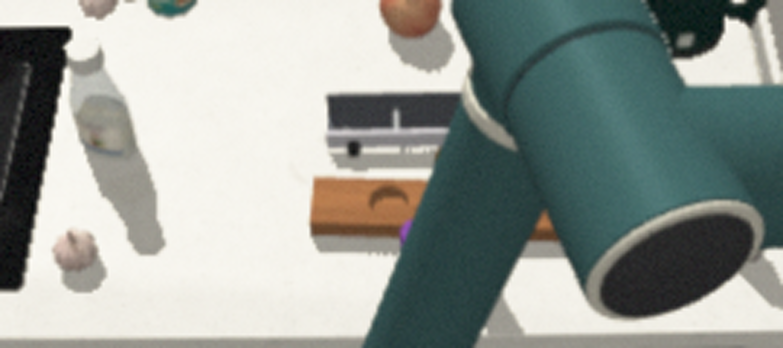

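View pics/sidec.png

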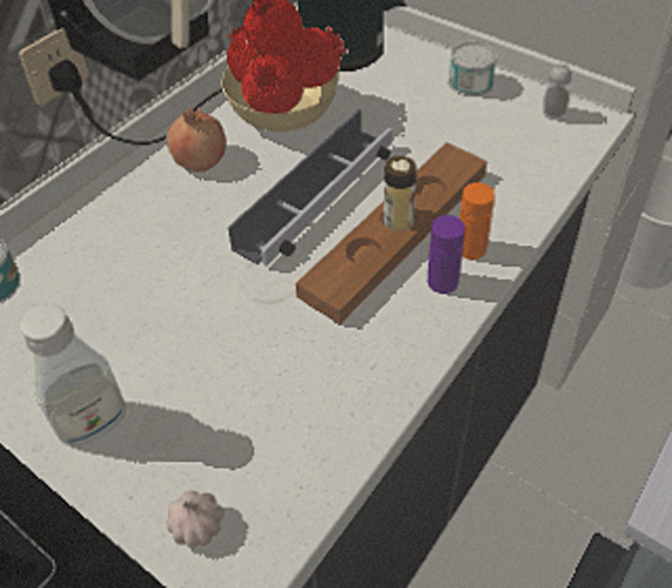

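The side crop shows the ledge at crop (300–485, 145–320). The real jar, with a dark lid, stands in the middle well at (400,195). The purple (446,255) and orange (477,220) look-alikes stand free in front of the ledge and must be avoided. The buffers are at (288,248) and (384,152). In the top view the arm hides much of the scene.

Run:
```python
from h import *
from scipy.optimize import least_squares
p=ctrl.snapshot("side")
f=lambda a:np.array(a,float)/2.1+[150,110]
c=onz(p,f([(298,285),(340,309),(449,145),(486,163)]),32)
print("ledge top corners BL FL BR FR",np.round(c))
m=max(ctrl.masks_of(p,"ledge"),key=lambda r:r['conf'])['region']
# fit with mask: corners initial
ctr=c.mean(0)[:2]; d=(c[0]+c[1]-c[2]-c[3])[:2]; yaw=np.arctan2(-d[0],d[1]); print("init",ctr,np.degrees(yaw),np.hypot(*d)/2)
jm=np.zeros_like(m)
for r in ctrl.masks_of(p,"jar_center"): jm|=r['region']
jm=cv2.dilate(jm.astype(np.uint8),np.ones((3,3)))>0
from scipy.optimize import minimize
def cost(v):
    cy,s=np.cos(v[2]),np.sin(v[2]); P=[]
    for x in(-35,35):
        for y in(-170,170):
            for z in(2,32): P.append([v[0]+cy*x-s*y,v[1]+s*x+cy*y,z])
    h=cv2.convexHull(np.round(proj(p,P)*16).astype(np.int32))
    im=np.zeros((400*1,640),np.uint8); cv2.fillConvexPoly(im,h,255,cv2.LINE_AA,4)
    a=im/255.; return np.abs(a-m)[~jm].sum()
r=minimize(lambda u:cost(u*[10,10,.05]),[ctr[0]/10,ctr[1]/10,yaw/.05],method='Nelder-Mead',options=dict(initial_simplex=None,xatol=.01,fatol=1))
v=r.x*[10,10,.05];print("fit",v[:2],np.degrees(v[2]),r.fun,m.sum())
b=onz(p,f([(288,248),(384,152)]),16);print("buffers",np.round(b)); d=b[0]-b[1]; print("rail yaw",np.degrees(np.arctan2(-d[0],d[1])),np.hypot(*d[:2]))
b=onz(p,f([(230,232),(360,112)]),46);print("rail back top",np.round(b)); d=b[0]-b[1]; print(np.degrees(np.arctan2(-d[0],d[1])),np.hypot(*d[:2]))
print("decoys base purple, orange, jar",np.round(onz(p,f([(446,285),(475,250)]),0)),np.round(onz(p,f([(399,165)]),123)))
```

```text
ledge top corners BL FL BR FR [[ 597.  128.   32.]
 [ 533.  128.   32.]
 [ 580. -206.   32.]
 [ 516. -202.   32.]]
init [556.34396809 -38.22492406] -2.9687892752051233 332.5085008233089
fit [561.77887651 -41.8958105 ] -2.8555036210723515 12.701960784313725 2449
buffers [[ 656.   77.   16.]
 [ 660. -154.   16.]]
rail yaw 0.9340300254816625 230.94756090239642
rail back top [[ 716.  118.   46.]
 [ 722. -181.   46.]]
1.1821337303962065 299.1027670501744
decoys base purple, orange, jar [[459.   0.   0.]
 [458. -74.   0.]] [[562. -42. 123.]]
```

Call:
arm_command(motion=[3.5, -4.24, 0, 0, 0, -6, 7, -8.48, 0, 0, 0, -12, 10.5, -12.72, 0, 0, 0, -18, 14, -16.96, 0, 0, 0, -24, 17.5, -21.2, 0, 0, 0, -30, 21, -25.44, 0, 0, 0, -36, 24.5, -29.68, 0, 0, 0, -42, 28, -33.92, 0, 0, 0, -48, 31.5, -38.16, 0, 0, 0, -54, 35, -42.4, 0, 0, 0, -60, 38.5, -46.64, 0, 0, 0, -66, 42, -50.9, 0, 0, 0, -72], claw=0, grip_force=20)

```text
time: 2.45
eef_pos: [451.6, -19.3, 239.2]
tool_rot: [179.9, 0.0, 91.1]
wrist_force: [1.1, -0.2, 0.4]
gripper_width: 0.008
grip_force: 0.0
```

Call:
arm_command(motion=[5.2, 2, 0, 0, 0, 0, 10.4, 3.9, 0, 0, 0, 0, 10.4, 3.9, 0, 0, 0, 0, 10.4, 3.9, 5, 0, 0, 0, 10.4, 3.9, 10, 0, 0, 0, 10.4, 3.9, 15, 0, 0, 0, 10.4, 3.9, 19, 0, 0, 0, 10.4, 3.9, 22, 0, 0, 0, 10.4, 3.9, 23, 0, 0, 0, 10.4, 3.9, 23, 0, 0, 0])

```text
time: 3.7
eef_pos: [488.3, 82.9, 8.7]
tool_rot: [-180.0, 0.0, 90.9]
wrist_force: [0.3, 0.4, 0.4]
gripper_width: 0.006
grip_force: 0.0
```

Run:
```python
from h import *
s=ctrl.sense(); print(s['time'],s['eef_pos'],s['wrist_force'])
a=ctrl.snapshot("top")['img'][140:260,170:440];b=ctrl.snapshot("side")['img'][130:290,220:420]
a=cv2.resize(a,(780,347),interpolation=2); b=cv2.resize(b,(312,250),interpolation=2)
im=np.zeros((600,780,3),np.uint8); im[:347]=a; im[350:600,:312]=b
cv2.imwrite("pics/m1.png",im)
```

```text
3.7 [488.26191599  82.87768853   8.70044013] [0.29785289 0.43709927 0.43344487]
```

View pics/m1.png

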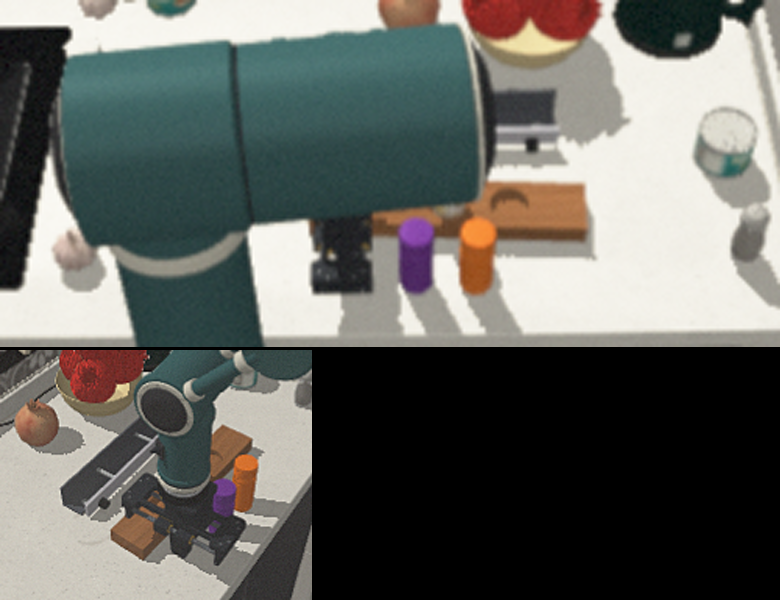

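The hand is in front of the left end and clear of the purple jar (composite ~(415,255)). I'll approach and start pushing.

Call:
arm_command(motion=[0, 0.8, 0, 0, 0, 0, 0, 1.5, 0, 0, 0, 0, 0, 2, 0, 0, 0, 0, 0, 2.3, 0, 0, 0, 0, 0, 2.6, 0, 0, 0, 0, 0, 2.9, 0, 0, 0, 0, 0, 3.2, 0, 0, 0, 0, 0, 3.5, 0, 0, 0, 0, 0, 3.8, 0, 0, 0, 0, 0, 4.1, 0, 0, 0, 0])

```text
time: 5.05
eef_pos: [529.6, 84.2, 8.6]
tool_rot: [-180.0, 0.0, 90.9]
wrist_force: [-1.1, 0.7, -0.5]
gripper_width: 0.004
grip_force: 0.6
```

Call:
arm_command(motion=[0, 0.3, 0, 0, 0, 0, 0, 0.6, 0, 0, 0, 0, 0, 0.9, 0, 0, 0, 0, 0, 1.2, 0, 0, 0, 0, 0, 1.4, 0, 0, 0, 0])

```text
time: 5.68
eef_pos: [543.7, 84.4, 8.7]
tool_rot: [180.0, -0.0, 90.9]
wrist_force: [-1.4, -1.2, -0.8]
gripper_width: 0.005
grip_force: 0.5
```

Call:
arm_command(motion=[0, 0.15, 0, 0, 0, 0, 0, 0.3, 0, 0, 0, 0, 0, 0.45, 0, 0, 0, 0, 0, 0.6, 0, 0, 0, 0])

```text
time: 6.18
eef_pos: [549.6, 84.5, 8.7]
tool_rot: [180.0, -0.0, 90.9]
wrist_force: [-1.0, 0.2, -0.2]
gripper_width: 0.004
grip_force: 0.5
```

Call:
arm_command(motion=[0, 0.1, 0, 0, 0, 0, 0, 0.2, 0, 0, 0, 0, 0, 0.3, 0, 0, 0, 0])

```text
time: 6.55
eef_pos: [552.5, 84.6, 8.7]
tool_rot: [-180.0, -0.0, 90.9]
wrist_force: [-1.5, -0.2, -0.5]
gripper_width: 0.004
grip_force: 0.5
```

Call:
arm_command(motion=[0, 0.1, 0, 0, 0, 0, 0, 0.2, 0, 0, 0, 0, 0, 0.3, 0, 0, 0, 0])

```text
time: 6.92
eef_pos: [555.5, 84.6, 8.7]
tool_rot: [-180.0, 0.0, 90.9]
wrist_force: [-1.6, 0.6, 0.1]
gripper_width: 0.007
grip_force: 0.5
```

Call:
arm_command(motion=[0, 0.1, 0, 0, 0, 0, 0, 0.2, 0, 0, 0, 0, 0, 0.25, 0, 0, 0, 0])

```text
time: 7.3
eef_pos: [558.0, 84.6, 8.7]
tool_rot: [180.0, -0.0, 90.9]
wrist_force: [-1.1, -0.8, -0.4]
gripper_width: -0.0
grip_force: 0.5
```

Run:
```python
from h import *
p=ctrl.snapshot("side");b=p['img'][130:310,200:420]
cv2.imwrite("pics/m2.png",cv2.resize(b,None,fx=3.3,fy=3.3,interpolation=2))
for r in ctrl.masks_of(p,"jar_center"): print(r['conf'],r['position'])
```

```text
0.75 [334.5, 193.5]
0.75 [364.6, 230.1]
0.7 [375.3, 213.2]
```

View pics/m2.png

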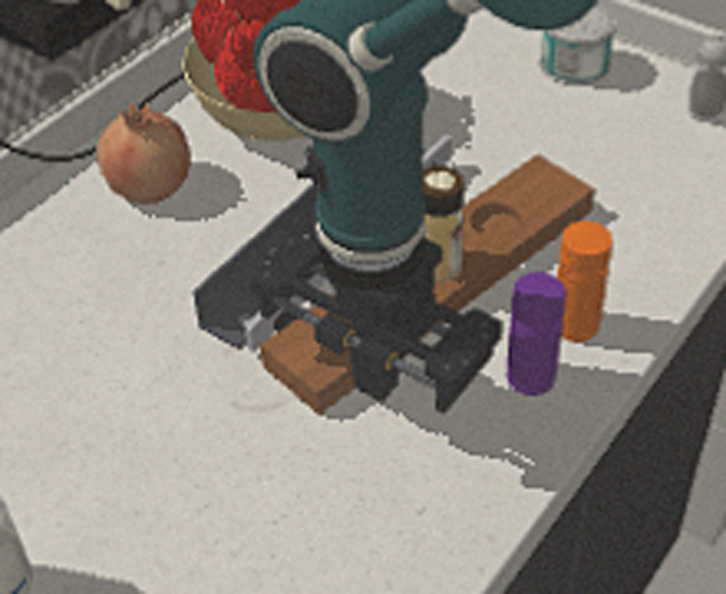

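The ledge has swung left-end-first and is now close to the left buffer (crop ~(255,325)). The jar is upright at ~(445,225). I'll keep feeling forward.

Call:
arm_command(motion=[0, 0.1, 0, 0, 0, 0, 0, 0.2, 0, 0, 0, 0, 0, 0.25, 0, 0, 0, 0])

```text
time: 7.78
eef_pos: [560.6, 84.7, 8.7]
tool_rot: [180.0, -0.0, 90.9]
wrist_force: [-0.8, 0.1, 0.1]
gripper_width: 0.005
grip_force: 0.5
```

Call:
arm_command(motion=[0, 0.1, 0, 0, 0, 0, 0, 0.2, 0, 0, 0, 0])

```text
time: 8.02
eef_pos: [561.9, 84.7, 8.6]
tool_rot: [-179.9, -0.0, 90.9]
wrist_force: [-3.6, 1.1, 0.1]
gripper_width: 0.005
grip_force: 1.8
```

Call:
arm_command(motion=[0, 0.05, 0, 0, 0, 0, 0, 0.1, 0, 0, 0, 0, 0, 0.1, 0, 0, 0, 0])

```text
time: 8.4
eef_pos: [562.5, 84.8, 8.5]
tool_rot: [-179.9, -0.0, 90.9]
wrist_force: [-4.7, 0.8, 2.6]
gripper_width: 0.007
grip_force: 2.7
```

Call:
arm_command(motion=[0, 0.05, 0, 0, 0, 0, 0, 0.1, 0, 0, 0, 0, 0, 0.15, 0, 0, 0, 0, 0, 0.15, 0, 0, 0, 0])

```text
time: 8.9
eef_pos: [563.1, 84.8, 8.4]
tool_rot: [-179.8, -0.0, 90.9]
wrist_force: [-7.9, 0.7, 4.1]
gripper_width: 0.007
grip_force: 4.1
```

Call:
arm_command(motion=[0, 0.05, 0, 0, 0, 0, 0, 0.1, 0, 0, 0, 0, 0, 0.1, 0, 0, 0, 0, 0, 0.1, 0, 0, 0, 0, 0, 0.1, 0, 0, 0, 0, 0, 0.1, 0, 0, 0, 0])

```text
time: 9.65
eef_pos: [563.4, 84.9, 8.4]
tool_rot: [-179.7, 0.0, 90.9]
wrist_force: [-9.5, 0.4, 6.1]
gripper_width: 0.005
grip_force: 5.0
```

Call:
arm_command(motion=[0, -0.3, 0, 0, 0, 0, 0, -1.5, 0, 0, 0, 0, 0, -3.5, 0, 0, 0, 0, 0, -5.5, -4, 0, 0, 0, 0, -6.5, -9, 0, 0, 0, 0, -7.3, -15, 0, 0, 0, 0, -7.3, -19, 0, 0, 0, -5, -7.3, -19, 0, 0, 0, -11, -7.3, -19, 0, 0, 0, -17, -7.3, -19, 0, 0, 0, -23, -7.3, -19, 0, 0, 0, -25, -7.3, -19, 0, 0, 0])

```text
time: 11.15
eef_pos: [497.1, -169.5, 199.3]
tool_rot: [179.9, 0.1, 90.7]
wrist_force: [0.3, -0.1, -0.3]
gripper_width: 0.007
grip_force: 0.0
```

```bash
cat >> h.py <<'E'
from scipy.optimize import minimize
def fit(p,v0):
    m=max(ctrl.masks_of(p,"ledge"),key=lambda r:r['conf'])['region']
    jm=np.zeros_like(m)
    for r in ctrl.masks_of(p,"jar_center"): jm|=r['region']; print("jar",round(r['conf'],2),r['position'])
    jm=cv2.dilate(jm.astype(np.uint8),np.ones((3,3)))>0
    def box(v):
        cy,s=np.cos(v[2]),np.sin(v[2])
        P=[[v[0]+cy*x-s*y,v[1]+s*x+cy*y,z] for x in(-35,35) for y in(-170,170) for z in(2,32)]
        return cv2.convexHull(np.round(proj(p,P)*16).astype(np.int32))
    def cost(v):
        im=np.zeros((400,640),np.uint8); cv2.fillConvexPoly(im,box(v),255,cv2.LINE_AA,4)
        return np.abs(im/255.-m)[~jm].sum()
    S=np.array([10,10,.05])
    r=minimize(lambda u:cost(u*S),np.array(v0)/S,method='Nelder-Mead',options=dict(initial_simplex=np.array(v0)/S+np.array([[0,0,0],[1,0,0],[0,1,0],[0,0,1.]]),xatol=.01,fatol=1))
    v=r.x*S; c,s=np.cos(v[2]),np.sin(v[2])
    print("ledge",np.round(v[:2],1),"yaw",round(np.degrees(v[2]),2),"res",round(r.fun),m.sum())
    for y in(125,-125): print("face",y,np.round([v[0]-35*c-s*y,v[1]-35*s+c*y],1))
    return v,m
E
python3 - <<'E'
from h import *
p=ctrl.snapshot("side"); v,m=fit(p,[575,-42,np.radians(-9)])
cv2.imwrite("pics/m3.png",cv2.resize(p['img'][130:310,200:420],None,fx=3.3,fy=3.3,interpolation=2))
E
```

```text
jar 0.75 [374.8, 211.8]
jar 0.73 [361.5, 229.2]
jar 0.62 [331.7, 198.7]
ledge [590.6 -47.5] yaw -10.43 res 226 2462
face 125 [578.8  81.8]
face -125 [ 533.6 -164.1]
```

View pics/m3.png

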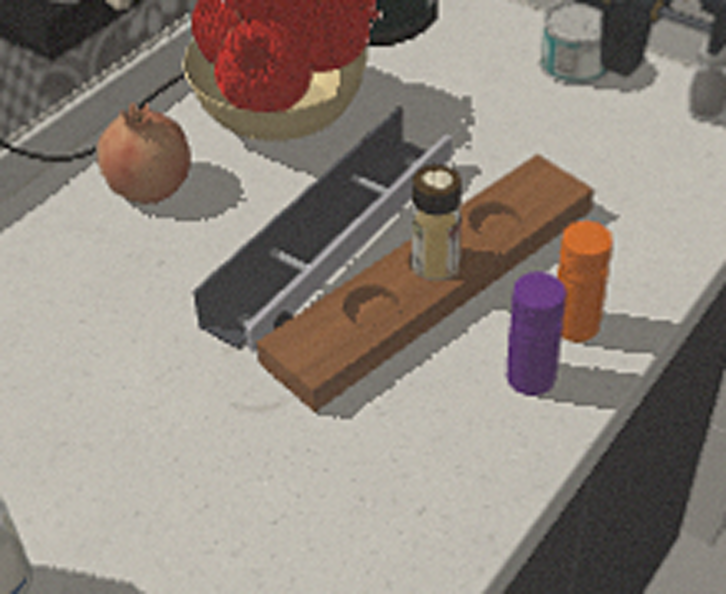

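The left end is home at the left buffer (crop (283,320)) and the jar is upright. The right end hasn't moved, so I'll go down in front of it and push.

Call:
arm_command(motion=[0, -1.5, 0, 0, 0, 0, 0, -1.5, 5, 0, 0, 0, 0, -1.5, 10, 0, 0, 0, 0, -1.5, 15, 0, 0, 0, 0, -1.5, 18, 0, 0, 0, 0, -1.5, 19, 0, 0, 0, 0, -0.8, 19, 0, 0, 0, 0, 0, 19, 0, 0, 0, 0, 0.5, 19, 0, 0, 0, 0, 0.8, 19, 0, 0, 0, 0, 1.1, 19, 0, 0, 0])

```text
time: 12.68
eef_pos: [508.3, -166.3, 9.0]
tool_rot: [180.0, 0.0, 90.9]
wrist_force: [-0.9, -0.5, 0.0]
gripper_width: 0.001
grip_force: 0.0
```

Call:
arm_command(motion=[0, 0.3, 0, 0, 0, 0, 0, 0.6, 0, 0, 0, 0, 0, 0.9, 0, 0, 0, 0, 0, 1.2, 0, 0, 0, 0, 0, 1.5, 0, 0, 0, 0, 0, 1.8, 0, 0, 0, 0])

```text
time: 13.42
eef_pos: [526.0, -165.8, 8.6]
tool_rot: [-180.0, -0.0, 90.9]
wrist_force: [-0.8, -0.6, -0.3]
gripper_width: 0.006
grip_force: 0.6
```

Call:
arm_command(motion=[0, 0.3, 0, 0, 0, 0, 0, 0.6, 0, 0, 0, 0, 0, 0.9, 0, 0, 0, 0, 0, 1.2, 0, 0, 0, 0, 0, 1.5, 0, 0, 0, 0, 0, 1.8, 0, 0, 0, 0, 0, 2.1, 0, 0, 0, 0, 0, 2.3, 0, 0, 0, 0])

```text
time: 14.42
eef_pos: [549.2, -165.5, 8.7]
tool_rot: [180.0, 0.0, 90.9]
wrist_force: [-0.2, -0.9, -0.1]
gripper_width: 0.006
grip_force: 0.6
```

Call:
arm_command(motion=[0, 0.2, 0, 0, 0, 0, 0, 0.4, 0, 0, 0, 0, 0, 0.6, 0, 0, 0, 0])

```text
time: 14.8
eef_pos: [555.0, -165.4, 8.7]
tool_rot: [180.0, 0.0, 90.9]
wrist_force: [-0.8, -0.6, -0.8]
gripper_width: -0.001
grip_force: 0.6
```

Call:
arm_command(motion=[0, 0.1, 0, 0, 0, 0, 0, 0.2, 0, 0, 0, 0, 0, 0.3, 0, 0, 0, 0])

```text
time: 15.18
eef_pos: [557.9, -165.4, 8.7]
tool_rot: [-180.0, -0.0, 90.9]
wrist_force: [-1.2, -0.4, 0.2]
gripper_width: 0.006
grip_force: 0.6
```

Call:
arm_command(motion=[0, 0.1, 0, 0, 0, 0, 0, 0.2, 0, 0, 0, 0, 0, 0.3, 0, 0, 0, 0])

```text
time: 15.55
eef_pos: [560.9, -165.3, 8.7]
tool_rot: [-180.0, -0.0, 90.9]
wrist_force: [-0.5, -0.9, 0.4]
gripper_width: 0.008
grip_force: 0.6
```

Call:
arm_command(motion=[0, 0.1, 0, 0, 0, 0, 0, 0.2, 0, 0, 0, 0])

```text
time: 15.8
eef_pos: [563.0, -165.3, 8.7]
tool_rot: [-180.0, -0.0, 90.9]
wrist_force: [-1.9, -0.2, -1.1]
gripper_width: 0.009
grip_force: 0.6
```

Call:
arm_command(motion=[0, 0.1, 0, 0, 0, 0, 0, 0.2, 0, 0, 0, 0])

```text
time: 16.05
eef_pos: [564.9, -165.3, 8.7]
tool_rot: [-180.0, -0.0, 90.9]
wrist_force: [-1.2, -0.4, 0.7]
gripper_width: 0.004
grip_force: 0.6
```

Call:
arm_command(motion=[0, 0.1, 0, 0, 0, 0, 0, 0.2, 0, 0, 0, 0])

```text
time: 16.3
eef_pos: [567.0, -165.2, 8.7]
tool_rot: [-180.0, -0.0, 90.9]
wrist_force: [-0.8, -0.6, -0.5]
gripper_width: 0.008
grip_force: 0.6
```

Call:
arm_command(motion=[0, 0.1, 0, 0, 0, 0, 0, 0.1, 0, 0, 0, 0])

```text
time: 16.55
eef_pos: [567.7, -165.2, 8.7]
tool_rot: [-180.0, -0.0, 90.9]
wrist_force: [-1.8, -1.1, 0.3]
gripper_width: 0.002
grip_force: 1.1
```

Call:
arm_command(motion=[0, 0.05, 0, 0, 0, 0, 0, 0.1, 0, 0, 0, 0, 0, 0.15, 0, 0, 0, 0, 0, 0.15, 0, 0, 0, 0])

```text
time: 17.05
eef_pos: [568.4, -165.3, 8.6]
tool_rot: [-179.9, -0.0, 90.9]
wrist_force: [-4.4, -1.8, 2.6]
gripper_width: 0.006
grip_force: 3.0
```

Call:
arm_command(motion=[0, 0.05, 0, 0, 0, 0, 0, 0.1, 0, 0, 0, 0, 0, 0.1, 0, 0, 0, 0])

```text
time: 17.42
eef_pos: [568.7, -165.4, 8.6]
tool_rot: [-179.8, -0.0, 90.9]
wrist_force: [-7.7, -1.4, 4.9]
gripper_width: 0.004
grip_force: 4.1
```

Call:
arm_command(motion=[0, 0.05, 0, 0, 0, 0, 0, 0.1, 0, 0, 0, 0, 0, 0.1, 0, 0, 0, 0, 0, 0.1, 0, 0, 0, 0, 0, 0.1, 0, 0, 0, 0])

```text
time: 18.05
eef_pos: [569.1, -165.4, 8.6]
tool_rot: [-179.7, -0.0, 90.9]
wrist_force: [-10.0, -2.8, 6.4]
gripper_width: 0.003
grip_force: 5.1
```

Run:
```python
from h import *
p=ctrl.snapshot("side"); print(ctrl.sense()['wrist_force'])
cv2.imwrite("pics/m4.png",cv2.resize(p['img'][130:310,200:420],None,fx=3.3,fy=3.3,interpolation=2))
```

```text
[-9.7094057  -2.56252672  5.87103398]
```

View pics/m4.png

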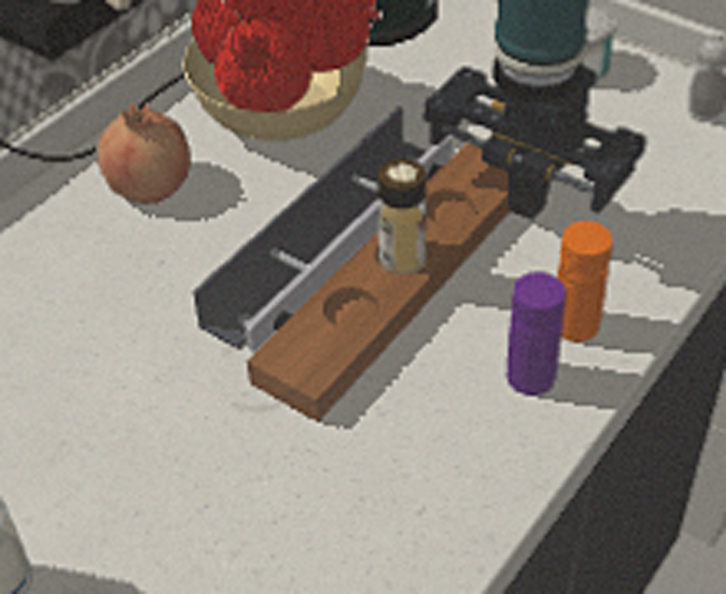

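The left end has swung back a few mm off its buffer (gap at crop ~(265,340)), so I go back to it.

Call:
arm_command(motion=[0, -0.2, 0, 0, 0, 0, 0, -0.6, 0, 0, 0, 0, 0, -2.5, 0, 0, 0, 0, 0, -4, -4, 0, 0, 0, 0, -4.5, -10, 0, 0, 0, 0, -4.5, -16, 0, 0, 0, 3, -4.5, -18, 0, 0, 0, 9, -4.5, -18, 0, 0, 0, 15, -4.5, -18, 0, 0, 0, 21, -4.5, -18, 0, 0, 0, 24.5, -4.5, -18, 0, 0, 0, 25, -4.5, -18, 0, 0, 0])

```text
time: 19.6
eef_pos: [522.9, 86.5, 189.2]
tool_rot: [179.9, -0.1, 91.1]
wrist_force: [-1.0, -0.9, -0.1]
gripper_width: 0.004
grip_force: 0.0
```

Call:
arm_command(motion=[0, 0, 5, 0, 0, 0, 0, 0, 10, 0, 0, 0, 0, 0, 15, 0, 0, 0, 0, 0, 17, 0, 0, 0, 0, 0, 18, 0, 0, 0, 0, 0.5, 18, 0, 0, 0, 0, 1, 18, 0, 0, 0, 0, 1.3, 18, 0, 0, 0, 0, 1.6, 18, 0, 0, 0])

```text
time: 20.72
eef_pos: [539.5, 84.5, 9.6]
tool_rot: [179.9, -0.0, 90.9]
wrist_force: [-0.9, 0.1, 0.6]
gripper_width: 0.003
grip_force: 0.0
```

Call:
arm_command(motion=[0, 0.3, 0, 0, 0, 0, 0, 0.6, 0, 0, 0, 0, 0, 0.8, 0, 0, 0, 0, 0, 1, 0, 0, 0, 0])

```text
time: 21.22
eef_pos: [548.5, 84.5, 8.6]
tool_rot: [-180.0, 0.0, 90.9]
wrist_force: [-1.1, 0.7, -0.1]
gripper_width: 0.002
grip_force: 0.0
```

Call:
arm_command(motion=[0, 0.15, 0, 0, 0, 0, 0, 0.3, 0, 0, 0, 0, 0, 0.45, 0, 0, 0, 0])

```text
time: 21.6
eef_pos: [553.0, 84.6, 8.7]
tool_rot: [-180.0, 0.0, 90.9]
wrist_force: [0.1, -0.1, -0.3]
gripper_width: 0.004
grip_force: 0.0
```

Call:
arm_command(motion=[0, 0.1, 0, 0, 0, 0, 0, 0.2, 0, 0, 0, 0, 0, 0.3, 0, 0, 0, 0])

```text
time: 21.98
eef_pos: [556.0, 84.6, 8.7]
tool_rot: [-180.0, -0.0, 90.9]
wrist_force: [-0.4, -0.1, 0.3]
gripper_width: 0.007
grip_force: 0.0
```

Call:
arm_command(motion=[0, 0.1, 0, 0, 0, 0, 0, 0.2, 0, 0, 0, 0])

```text
time: 22.22
eef_pos: [558.0, 84.6, 8.7]
tool_rot: [-180.0, 0.0, 90.9]
wrist_force: [-0.3, -0.4, 0.5]
gripper_width: 0.007
grip_force: 0.0
```

Call:
arm_command(motion=[0, 0.1, 0, 0, 0, 0, 0, 0.2, 0, 0, 0, 0])

```text
time: 22.48
eef_pos: [560.1, 84.7, 8.7]
tool_rot: [180.0, 0.0, 90.9]
wrist_force: [-0.0, -0.1, 1.1]
gripper_width: 0.004
grip_force: 0.0
```

Call:
arm_command(motion=[0, 0.1, 0, 0, 0, 0, 0, 0.2, 0, 0, 0, 0])

```text
time: 22.72
eef_pos: [562.0, 84.7, 8.7]
tool_rot: [-180.0, -0.0, 90.9]
wrist_force: [-0.4, -0.8, -0.4]
gripper_width: 0.005
grip_force: 0.0
```

Call:
arm_command(motion=[0, 0.1, 0, 0, 0, 0, 0, 0.1, 0, 0, 0, 0])

```text
time: 22.98
eef_pos: [563.1, 84.7, 8.7]
tool_rot: [180.0, -0.0, 90.9]
wrist_force: [0.3, 0.3, 0.0]
gripper_width: 0.005
grip_force: 0.0
```

Call:
arm_command(motion=[0, 0.1, 0, 0, 0, 0, 0, 0.1, 0, 0, 0, 0])

```text
time: 23.22
eef_pos: [564.1, 84.8, 8.7]
tool_rot: [180.0, -0.0, 90.9]
wrist_force: [-0.4, -0.1, 0.3]
gripper_width: 0.005
grip_force: 0.0
```

Call:
arm_command(motion=[0, 0.1, 0, 0, 0, 0, 0, 0.1, 0, 0, 0, 0])

```text
time: 23.48
eef_pos: [564.6, 84.8, 8.6]
tool_rot: [-179.9, -0.0, 90.9]
wrist_force: [-0.9, 0.3, 1.7]
gripper_width: 0.003
grip_force: 0.9
```

Call:
arm_command(motion=[0, 0.05, 0, 0, 0, 0, 0, 0.1, 0, 0, 0, 0, 0, 0.1, 0, 0, 0, 0])

```text
time: 23.85
eef_pos: [565.1, 84.9, 8.6]
tool_rot: [-179.9, -0.0, 90.9]
wrist_force: [-4.4, 1.1, 4.2]
gripper_width: 0.009
grip_force: 2.7
```

Call:
arm_command(motion=[0, 0.05, 0, 0, 0, 0, 0, 0.1, 0, 0, 0, 0, 0, 0.1, 0, 0, 0, 0])

```text
time: 24.22
eef_pos: [565.4, 85.0, 8.6]
tool_rot: [-179.8, -0.0, 90.9]
wrist_force: [-7.0, 1.9, 6.3]
gripper_width: 0.004
grip_force: 3.7
```

Call:
arm_command(motion=[0, -0.1, 0, 0, 0, 0, 0, -0.3, 0, 0, 0, 0, 0, -0.6, 0, 0, 0, 0, 0, -2.5, 0, 0, 0, 0, 0, -4, -4, 0, 0, 0, 0, -4.5, -10, 0, 0, 0, 0, -4.5, -16, 0, 0, 0, -6, -4.5, -18, 0, 0, 0, -12, -4.5, -18, 0, 0, 0, -18, -4.5, -18, 0, 0, 0, -24, -4.5, -18, 0, 0, 0, -25, -4.5, -18, 0, 0, 0])

```text
time: 25.72
eef_pos: [526.0, -169.6, 189.0]
tool_rot: [179.9, 0.1, 90.6]
wrist_force: [1.0, -0.1, -0.6]
gripper_width: 0.005
grip_force: 0.0
```

Run:
```python
from h import *
p=ctrl.snapshot("side"); v,m=fit(p,[610,-42,np.radians(0)])
cv2.imwrite("pics/m5.png",cv2.resize(p['img'][150:270,230:390],None,fx=5,fy=5,interpolation=2))
```

```text
jar 0.95 [322.2, 196.0]
jar 0.9 [363.0, 229.7]
jar 0.66 [377.7, 212.6]
ledge [618.5 -36.3] yaw 1.12 res 198 2301
face 125 [581.1  88. ]
face -125 [ 586. -162.]
```

View pics/m5.png

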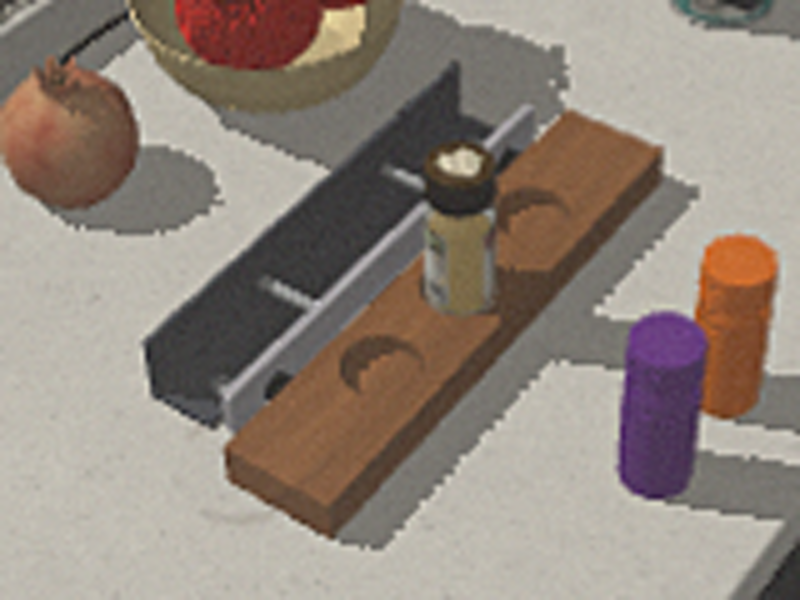

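Both buffers look closed. The ledge yaw is 1.1°, matching the rail's ~1.05°, and the jar is upright at crop (460,230). I'll give the right end a light check touch.

Call:
arm_command(motion=[0, 0, 5, 0, 0, 0, 0, 0, 10, 0, 0, 0, 0, 0, 15, 0, 0, 0, 0, 0, 17, 0, 0, 0, 0, 0, 18, 0, 0, 0, 0, 0.7, 18, 0, 0, 0, 0, 1.5, 18, 0, 0, 0, 0, 2.3, 18, 0, 0, 0, 0, 3, 18, 0, 0, 0, 0, 3.5, 18, 0, 0, 0, 0, 3.8, 18, 0, 0, 0, 0, 4, 18, 0, 0, 0])

```text
time: 27.38
eef_pos: [565.9, -165.3, 8.6]
tool_rot: [-180.0, -0.0, 90.9]
wrist_force: [0.1, 0.7, 0.1]
gripper_width: 0.004
grip_force: 0.0
```

Call:
arm_command(motion=[0, 0.1, 0, 0, 0, 0, 0, 0.1, 0, 0, 0, 0])

```text
time: 27.62
eef_pos: [566.8, -165.2, 8.6]
tool_rot: [-180.0, -0.0, 90.9]
wrist_force: [0.4, 0.7, 0.6]
gripper_width: 0.004
grip_force: 0.0
```

Call:
arm_command(motion=[0, 0.1, 0, 0, 0, 0, 0, 0.1, 0, 0, 0, 0])

```text
time: 27.88
eef_pos: [567.5, -165.2, 8.6]
tool_rot: [-180.0, -0.0, 90.9]
wrist_force: [-1.5, -1.1, 0.4]
gripper_width: 0.004
grip_force: 0.5
```

Call:
arm_command(motion=[0, 0.1, 0, 0, 0, 0, 0, 0.1, 0, 0, 0, 0])

```text
time: 28.12
eef_pos: [568.0, -165.3, 8.5]
tool_rot: [-179.9, -0.0, 90.9]
wrist_force: [-4.3, -1.6, 1.9]
gripper_width: 0.003
grip_force: 2.3
```

Call:
arm_command(motion=[0, 0.1, 0, 0, 0, 0, 0, 0.1, 0, 0, 0, 0])

```text
time: 28.38
eef_pos: [568.5, -165.3, 8.5]
tool_rot: [-179.8, -0.0, 90.9]
wrist_force: [-5.6, -0.7, 2.9]
gripper_width: 0.005
grip_force: 3.5
```

Call:
arm_command(motion=[0, -0.1, 0, 0, 0, 0, 0, -0.2, 0, 0, 0, 0, 0, -0.4, 0, 0, 0, 0, 0, -0.8, 0, 0, 0, 0, 0, -2.5, 0, 0, 0, 0, 0, -4, -1, 0, 0, 0, 0, -4.5, -6, 0, 0, 0, 0, -4.5, -11, 0, 0, 0, 0, -4.5, -15, 0, 0, 0, 0, -4.5, -17, 0, 0, 0, 0, -4.5, -18, 0, 0, 0, 0, -4.5, -18, 0, 0, 0])

```text
time: 29.88
eef_pos: [524.5, -165.9, 188.8]
tool_rot: [180.0, 0.0, 90.9]
wrist_force: [-0.4, -0.5, -0.1]
gripper_width: 0.003
grip_force: 0.0
```

Run:
```python
from h import *
p=ctrl.snapshot("side"); v,m=fit(p,[615,-38,np.radians(2)])
if abs(np.degrees(v[2])-1.05)<1: print(ctrl.sign_off())
```

```text
jar 0.87 [322.0, 193.9]
jar 0.84 [363.6, 230.5]
jar 0.58 [375.6, 212.4]
ledge [616.6 -35.5] yaw 0.97 res 106 2450
face 125 [579.5  88.9]
face -125 [ 583.7 -161.1]
the job is handed in; nothing more can be done
None
```

I pushed both ends home against the buffers and handed the job in at about 30 s. By camera fit the ledge lies at 0.97° against the rail's roughly 1.05°, and the jar was upright in its middle well. The verdict itself was not reported back.

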